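Restock the colour-coded jar carrier on a watchmaker's bench

ROBOT

A 6-joint arm with a two-finger parallel gripper is mounted at the origin on the work surface. World frame = base frame: x ahead of the robot, y to its left, z up, the work surface at z = 0. Lengths are in m, angles in rad, forces in N, time in s.
With the tool pointing down it reaches from about 0.275 to 0.85 m from the base axis. Payload 19 kg.
Tool frame: the origin (TCP) lies midway between the tips of the shut fingers; the grasp point (between the pads) lies 19 mm behind it; z points along the fingers, y is the line along which they close (so a half turn about z gives the same grasp; the last joint's range is limited). The gripper opens to 85 mm and grips with 20 to 120 N. Pads are 22 mm wide; open, the fingers measure 114 mm over their backs; the gripper's body (76 mm by 85 mm) begins 54 mm behind the grasp point. The pads swing forward as they close: fully open they stand 13 mm farther back than shut.
Start: joints at [-1.257, 0.15, 1.437, -0, 1.554, -0.134], TCP at [0.249, -0.518, 0.231] pointing down, gripper open.
Joint ranges: [-2.8, 2.8], [-0.68, 2.1], [0.12, 2.68], [-1.39, 4.53], [0.16, 2.79], [-2.81, 2.81]. Speed limits (rad/s): [1.89, 1.89, 2.22, 3.01, 3.01, 3.01].

INTERFACE

Orientations are given as [roll, pitch, yaw] about the fixed x, y, z axes, in that order (R = Rz(yaw) Ry(pitch) Rx(roll)).
In Python, from cell import manip gives the robot as it stands.
- The arm moves only by the shell command python3 -m creep 'ROWS' [FORCE]. ROWS is JSON, one flat list of numbers, 7 for each row, row after row: the turn, a rotation vector about the tool's x, y, z in rad, then the shift along the tool's x, y, z in mm, then the opening, from -1 (shut) to 1 (fully open). A call has 1 to 8 rows; each row is the pose to reach, as a shift and turn from the pose commanded when the call began, along the tool's axes at that moment; what a row does not reach only later rows make up. A row lasts 1/8 s, in which the tool goes at most 62.5 mm and 10.7 degrees, less where a joint would pass 70% of its speed; a pose out of reach is approached as far as the arm can. A call with a gripper value outside its range is refused whole. The fingers move at their own pace and stop on an object; FORCE is the grip in N (left out, the last holds). Time passes only in rows, so rows that repeat a pose let the fingers close. It gives the time, the measured TCP pose, the force, the opening and the grip force at its end, in the units of the state.
- manip.get_obs(): the state, without advancing time (a new reading comes with each control period).
- manip.read_camera(name): name is "side" or "top" or "wrist"; returns (picture, depth): 384x512x3 uint8, red, green, blue; 384x512 float32, m along the optical axis (not along the pixel's ray), 0 where there is no reading.
- manip.camera_info(name): a dict with "mtx" (3x3 intrinsics, pixels), "D" ([k1, k2, p1, p2, k3] as OpenCV has them; the pictures are not rectified), "R" (3x3) and "t" (3): a world point X has camera coordinates R X + t; the wrist camera has in their place "mount" (4x4, takes a point from camera to tool coordinates, whose origin is the TCP and whose axes are the flange's). Camera axes: x right, y down, z forward; pixel columns grow to the right and rows downward; lengths in m; the calibration is good to about 2 mm. A picture is of the moment at which its call begins: read the wrist's pose just before it. camera_info takes no time and is no camera call.
- manip.finish_job(): hands the job in; it is judged then, once.
Trained networks look in the newest picture that a camera, given by its name, has taken for a name from the list of things; names that differ only in an ending like _2 or _b are one class to them, and where a whole thing is asked for, a point or a joint stands for the part that bears it (a point fixed in the world has none). Each returns a list of dicts, best first, with "conf" (0 to 1); they miss things now and then, are a little off and sometimes report something else, mostly with a low value. They report only what shows in the picture. A call takes as long as a camera call.
- manip.silhouettes(camera, target): "pixels" (384x512 bool, what is visible of it) and "xy" ([column, row] in pixels, amid what is visible of it).
- manip.mark_of(camera, target): "xy" ([column, row] in pixels: a listed point, or the origin of a listed thing).
The state is a dict: "time": time; "joints": joint angles; "qd": joint speeds; "tau": joint torques, N m; "tool_pos": TCP position; "orientation": TCP orientation; "wrist_force": force on the tool from outside, world axes, zero at the start; "wrist_torque": the same for the moment, N m; "finger_gap": finger opening in m; "grip_force": force on a finger pad.
Only numpy, scipy, OpenCV 4.12 (cv2) and the standard library are available. Lean on these libraries where they do the work, as an engineer would, in place of code of your own. Each camera call takes 0.05 s, during which the arm holds its last target. There are 200 camera calls.

TASK

Put the red-capped and blue-capped jars away in the wooden carrier, each standing upright, cap up, in the cell with the liner of its own colour and pushed fully down against the liner's spring tab until its foot rests on the liner floor. The red-capped jar has been knocked over and lies on its side. Leave the white-capped jar standing in its cell, do not move the black loupe or the brass dust cover, and let go of everything.

Things in the scene. Friction and masses are not known exactly. Their poses are not given: they have to be found in the camera images.
- jar_red: Square amber jar, body 42 x 42 x 78 mm with a paper band round it, then a round red screw cap 38 mm in diameter from 82 to 104 mm; about 0.16 kg. Origin: centre of the square foot; +z points from the foot to the cap, x and y are square to the flat sides. It starts lying on one flat side on the bench, axis 21 mm above it, with its cap roughly towards the robot.
- jar_red_cap (a point): Centre of the red jar's cap top, 104 mm from the foot along the jar's +z.
- jar_blue: Square amber jar, body 42 x 42 x 78 mm with a paper band round it, then a round blue screw cap 38 mm in diameter from 82 to 104 mm; about 0.16 kg. Origin: centre of the square foot; +z points from the foot to the cap, x and y are square to the flat sides. It starts standing on the bench.
- jar_blue_cap (a point): Centre of the blue jar's cap top, 104 mm above the foot.
- jar_white: Square amber jar, body 42 x 42 x 78 mm with a paper band round it, then a round white screw cap 38 mm in diameter from 82 to 104 mm; about 0.16 kg. Origin: centre of the square foot; +z points from the foot to the cap, x and y are square to the flat sides. It stands in the crate cell that has no liner, on the crate floor, and stays there.
- crate: Open wooden carrier, fixed to the bench: 82 (x) x 210 (y) mm outside, 45 mm high, small carrying ledges on the two ends. Three cells in a row, centres at y = -68, 0, +68 mm, each 66 (x) x 58 (y) mm, floor 5 mm above the bench. Two cells hold a red and a blue liner, the third the white-capped jar, in any order. Origin: centre of its underside.
- liner_red: Red plastic liner fixed in one crate cell: the place of the red-capped jar. Origin: centre of its underside, axes parallel to the crate's. Its floor, where the jar's foot must rest, is 3 mm above the origin; its walls reach 44 mm above it. Pocket: 49 mm clear along y. Along x it runs from a fixed wall, face at x = -22 mm (flared back at the top), to the spring tab on the +x side.
- liner_blue: Blue plastic liner fixed in one crate cell: the place of the blue-capped jar. Origin: centre of its underside, axes parallel to the crate's. Its floor, where the jar's foot must rest, is 3 mm above the origin; its walls reach 44 mm above it. Pocket: 49 mm clear along y. Along x it runs from a fixed wall, face at x = -22 mm (flared back at the top), to the spring tab on the +x side.
- liner_red_tab (a point): Point on the red liner's steel spring tab. Untouched, its flat face is at liner x = +16 mm, leaning back to x = +25 mm at its top, so the mouth is 46 mm or more wide. The 42 mm jar must push it back 4 mm or so (roughly 10 N of downward push). A jar let go early stays stuck part-way; once on the floor it is held against the fixed wall.
- liner_blue_tab (a point): Point on the blue liner's steel spring tab. Untouched, its flat face is at liner x = +16 mm, leaning back to x = +25 mm at its top, so the mouth is 46 mm or more wide. The 42 mm jar must push it back 4 mm or so (roughly 10 N of downward push). A jar let go early stays stuck part-way; once on the floor it is held against the fixed wall.
- liner_red_seat (a point): Where the centre of the red jar's foot ends up: on the red liner's floor, 1 mm to -x of the liner's centre, 8 mm above the bench.
- liner_blue_seat (a point): The same point of the blue liner.
- loupe: Black eye loupe standing on the bench, 38 mm in diameter, 36 mm high, 40 g. Origin: centre of its underside. Not to be moved.
- dome: Brass dust cover with a knob, 80 mm in diameter, 52 mm high, 120 g. Origin: centre of its underside. Not to be moved.

How it is judged:
At the end, for the whole second after the job is handed in: Each of the red and blue jars stands cap up (within 0.08 rad of vertical) in the liner of its colour, foot within 6 mm sideways of the seat point and no more than 3.5 mm above the liner floor, at rest and released; the white jar still stands within 20 mm of where it was (horizontal distance between jar_red and liner_red_seat below 0.006 m and z of jar_red in the frame of liner_red between 0 and 0.0065 m and angle between each of jar_red, jar_blue's own z axis and vertical below 0.08 rad and linear speed of each of jar_red, jar_blue below 0.02 m/s and height (world z) of each of jar_red_cap, jar_blue_cap above 0.09 m and horizontal distance between jar_blue and liner_blue_seat below 0.006 m and z of jar_blue in the frame of liner_blue between 0 and 0.0065 m and distance of jar_white from where it was at the start of the episode below 0.02 m and angle between jar_white's own z axis and vertical below 0.1 rad); the robot touches nothing.
It fails at once if the black loupe is moved by more than 20 mm (distance of loupe from where it was at the start of the episode above 0.02 m).
It fails at once if the brass dust cover is moved by more than 20 mm (distance of dome from where it was at the start of the episode above 0.02 m).
It fails at once if the white jar is pulled or tipped out of its cell (distance of jar_white from where it was at the start of the episode above 0.03 m or angle between jar_white's own z axis and vertical above 0.5 rad).
It also fails if it takes over 72 s, if anything falls off the work surface, if the arm or the gripper's body presses on something with over 40 N, if the wrist force passes 120 N, or if a joint passes its speed limit or range.

## Working session

There is one attempt and no reset: what is moved stays moved. The work goes in short steps, Python scripts to look and compute and a shell command to move; the robot and the scene stay as the last step left them, time stands still between calls to the robot, and variables do not carry over. Pictures are saved under pics/ and viewed, at most 10 in all, crops included, and the job is handed in when it is done.

```bash
ls; mkdir -p pics; cat > h.py <<'E'
import numpy as np, cv2
from cell import manip
from scipy.spatial.transform import Rotation as Ro
def rot(o): return Ro.from_euler('xyz',o).as_matrix()
def cam(n,obs=None):
    c=manip.camera_info(n); K=np.array(c["mtx"],float);D=np.array(c["D"],float)
    if "R" in c: R=np.array(c["R"]);t=np.array(c["t"])
    else:
        M=np.array(c["mount"]);obs=obs or manip.get_obs()
        Rt=rot(obs["orientation"]);Rwc=Rt@M[:3,:3];p=Rt@M[:3,3]+np.array(obs["tool_pos"])
        R=Rwc.T;t=-R@p
    return K,D,R,t
def cloud(n,depth,mask,obs=None):
    K,D,R,t=cam(n,obs); v,u=np.nonzero(mask&(depth>0))
    q=cv2.undistortPoints(np.c_[u,v].astype(float).reshape(-1,1,2),K,D).reshape(-1,2)
    z=depth[v,u]; P=np.c_[q*z[:,None],z]
    return (P-t)@R
def ray(n,xy,z,obs=None):
    K,D,R,t=cam(n,obs)
    q=cv2.undistortPoints(np.array(xy,float).reshape(1,1,2),K,D).reshape(2)
    d=R.T@np.r_[q,1];c=-R.T@t
    return c+d*(z-c[2])/d[2]
E
python3 - <<'E'
from h import *
np.set_printoptions(precision=4,suppress=True)
pics={}
for n in("top","side"):
    im,d=manip.read_camera(n);pics[n]=im
    cv2.imwrite(f"pics/{n}0.png",im[:,:,::-1])
    for t in["jar_red","jar_blue","jar_white","crate","liner_red","liner_blue","loupe","dome"]:
        for s in manip.silhouettes(n,t)[:2]:
            P=cloud(n,d,s["pixels"])
            if len(P)<5: continue
            print(n,t,round(s["conf"],2),np.round(s["xy"]),len(P),"med",np.median(P,0),"lo",np.percentile(P,2,axis=0),"hi",np.percentile(P,98,axis=0))
    for t,z in[("jar_red_cap",.021),("jar_red",.021),("jar_blue_cap",.104),("liner_red_seat",.008),("liner_blue_seat",.008),("jar_white_cap",.109),("liner_red_tab",.045),("liner_blue_tab",.045),("crate",0)]:
        try:
            for s in manip.mark_of(n,t)[:1]: print(n,t,round(s["conf"],2),np.round(s["xy"]),ray(n,s["xy"],z))
        except Exception as e: print(t,e)
cv2.imwrite("pics/a.png",cv2.resize(np.vstack([pics["top"],pics["side"]])[:,:,::-1],None,fx=.78,fy=.78))
E
```

```text
pics
top jar_red 0.95 [370. 224.] 1089 med [ 0.5586 -0.2189  0.0413] lo [ 0.5073 -0.2509  0.0047] hi [ 0.6063 -0.1971  0.0454]
top jar_blue 0.84 [310. 226.] 472 med [ 0.5529 -0.0771  0.103 ] lo [ 0.5319 -0.1008  0.023 ] hi [ 0.5763 -0.0588  0.1071]
top jar_white 0.74 [124. 262.] 678 med [0.4791 0.2923 0.091 ] lo [0.4565 0.2803 0.013 ] hi [0.5005 0.3216 0.1121]
top crate 0.87 [158. 271.] 1662 med [0.4855 0.2393 0.0442] lo [0.4359 0.1248 0.0037] hi [0.5426 0.3492 0.0485]
top liner_red 0.76 [190. 248.] 800 med [0.5044 0.1743 0.0114] lo [0.4732 0.1411 0.0056] hi [0.5357 0.2013 0.0502]
top liner_blue 0.59 [159. 255.] 724 med [0.4894 0.2422 0.0121] lo [0.459  0.2089 0.0062] hi [0.518  0.2671 0.0505]
top loupe 0.47 [218. 160.] 204 med [0.7063 0.1091 0.0282] lo [0.6953 0.0936 0.0008] hi [0.722  0.1261 0.0393]
top dome 0.97 [340. 131.] 941 med [ 0.77   -0.1598  0.0294] lo [ 0.7397 -0.1985  0.0006] hi [ 0.8111 -0.1281  0.0519]
top jar_red_cap 0.66 [366. 247.] [ 0.5066 -0.2112  0.021 ]
top jar_red 0.79 [378. 203.] [ 0.6052 -0.2409  0.021 ]
top jar_blue_cap 0.77 [315. 220.] [ 0.5601 -0.0861  0.1
[... 1690 characters left out ...]
.6955 0.0972 0.0045] hi [0.7235 0.1268 0.04  ]
side jar_red_cap 0.69 [346. 186.] [ 0.4975 -0.2081  0.021 ]
side jar_red 0.65 [319. 168.] [ 0.6041 -0.2292  0.021 ]
side jar_blue_cap 0.96 [304. 171.] [ 0.5488 -0.0843  0.104 ]
side liner_red_seat 0.89 [241. 262.] [0.5084 0.1729 0.008 ]
side liner_blue_seat 0.64 [224. 281.] [0.495  0.2379 0.008 ]
jar_white_cap it knows: crate, dome, jar_blue, jar_blue_cap, jar_red, jar_red_cap, jar_white, liner_blue, liner_blue_seat, liner_blue_tab, liner_red, liner_red_seat, liner_red_tab, loupe
side liner_red_tab 0.66 [223. 284.] [0.4657 0.2676 0.045 ]
side liner_blue_tab 0.46 [220. 273.] [0.4911 0.2523 0.045 ]
side crate 0.7 [225. 287.] [0.4871 0.2428 0.    ]
```

View pics/a.png

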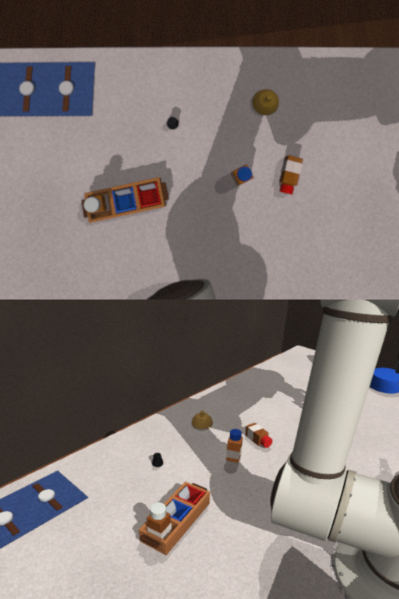

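The top view shows the crate to the left (cells white, blue, red), the blue jar standing, and the red jar lying to its right with its cap towards the base. I'll bring the wrist camera closer for precise poses.

```bash
cat >> h.py <<'E'
def delta(pos,R,obs=None):
    "print shift mm and rotvec in tool axes for target TCP pos, R"
    o=obs or manip.get_obs();R0=rot(o["orientation"])
    s=R0.T@(np.array(pos)-np.array(o["tool_pos"]))*1000
    rv=Ro.from_matrix(R0.T@R).as_rotvec()
    print("turn",np.round(rv,3),"shift",np.round(s,1),"angdeg",np.round(np.degrees(np.linalg.norm(rv)),1))
    return rv,s
def down(yaw,pitch=0):
    "tool z down, tool y axis horizontal along yaw"
    y=np.array([np.cos(yaw),np.sin(yaw),0]);z=np.array([0,0,-1.]);x=np.cross(y,z)
    return np.c_[x,y,z]
E
python3 - <<'E'
from h import *
np.set_printoptions(precision=4,suppress=True)
o=manip.get_obs();print(o["tool_pos"],o["orientation"],o["joints"],o["time"]);print(rot(o["orientation"]))
print(manip.camera_info("wrist")["mount"],manip.camera_info("wrist")["mtx"])
im,d=manip.read_camera("top");s=manip.silhouettes("top","crate")[0]
P=cloud("top",d,np.ones(d.shape,bool))
P=P[(P[:,0]>.4)&(P[:,0]<.58)&(P[:,1]>.1)&(P[:,1]<.38)&(P[:,2]>.041)&(P[:,2]<.053)]
print(len(P),cv2.minAreaRect(P[:,:2].astype(np.float32)))
R0=rot(o["orientation"])
delta([.49,-.14,.33],R0)
E
```

```text
[ 0.2489 -0.5183  0.2313] [-3.1415 -0.      0.4478] [-1.257   0.1505  1.4374 -0.      1.5538 -0.134 ] 1.7
[[ 0.9014  0.433  -0.    ]
 [ 0.433  -0.9014  0.0001]
 [ 0.     -0.0001 -1.    ]]
[[ 0.0011 -0.9579 -0.2869  0.0724]
 [ 1.      0.0009  0.0007 -0.0003]
 [-0.0004 -0.2869  0.9579 -0.1426]
 [ 0.      0.      0.      1.    ]] [[285.2186   0.     259.2437]
 [  0.     285.2186 194.4732]
 [  0.       0.       1.    ]]
1751 ((0.4902253746986389, 0.23634719848632812), (0.08249717205762863, 0.23340973258018494), 12.31371021270752)
turn [-0. -0. -0.] shift [ 381.1 -236.6  -98.7] angdeg 0.0
```

```bash
python3 -m creep '[0,0,0,60,-24,-2,1, 0,0,0,120,-48,-5,1, 0,0,0,180,-72,-10,1, 0,0,0,240,-96,-15,1, 0,0,0,300,-120,-20,1, 0,0,0,360,-144,-20,1, 0,0,0,420,-168,-20,1, 0,0,0,470,-190,-20,1]'
cat > look.py <<'E'
from h import *
np.set_printoptions(precision=4,suppress=True)
def jar_up(P,cap=.104):
    c=P[(P[:,2]>cap-.003)&(P[:,2]<cap+.006)]
    (x,y),r=cv2.minEnclosingCircle(c[:,:2].astype(np.float32));return x,y,r,len(c)
E
python3 - <<'E'
from look import *
import sys
o=manip.get_obs();im,d=manip.read_camera("wrist")
print(o["tool_pos"],o["joints"])
cv2.imwrite("pics/w1.png",im[:,:,::-1])
A=cloud("wrist",d,np.ones(d.shape,bool),o)
for t in["jar_red","jar_blue"]:
    for s in manip.silhouettes("wrist",t)[:1]:
        P=cloud("wrist",d,s["pixels"],o);print(t,s["conf"],s["xy"],len(P),np.median(P,0),P.min(0),P.max(0))
        if t=="jar_red":
            q=P[(P[:,2]>.037)];print("top face",len(q),np.median(q[:,2]),cv2.minAreaRect(q[:,:2].astype(np.float32)))
            q=P[(P[:,2]>.010)];print("all",cv2.minAreaRect(q[:,:2].astype(np.float32)))
        else:
            print("cap",jar_up(P)); q=P[(P[:,2]<.083)&(P[:,2]>.06)];print("body",len(q),cv2.minAreaRect(q[:,:2].astype(np.float32)))
for t,z in[("jar_red_cap",.021),("jar_red",.021),("jar_blue_cap",.104),("jar_blue",0)]:
    for s in manip.mark_of("wrist",t)[:1]: print(t,s["conf"],s["xy"],ray("wrist",s["xy"],z,o))
E
```

```text
time: 2.8
tool_pos: [0.5865, -0.1475, 0.2514]
orientation: [3.141, -0.0, 0.448]
wrist_force: [0.3, -0.9, -0.1]
finger_gap: 0.0854
grip_force: 0.0
[ 0.5865 -0.1475  0.2514] [-0.3737  0.207   1.3309  0.      1.6033  0.7492]
jar_red 0.76 [301.7, 206.2] 2737 [ 0.5637 -0.2204  0.0416] [ 0.4875 -0.2749 -0.0014] [ 0.6112 -0.1945  0.0449]
top face 2058 0.0420482590450649 ((0.5559505820274353, -0.22527870535850525), (0.043365925550460815, 0.10394565016031265), 74.83187103271484)
all ((0.5560473799705505, -0.22516199946403503), (0.04336918517947197, 0.10398899763822556), 74.53277587890625)
jar_blue 0.98 [200.8, 177.7] 2058 [ 0.5635 -0.088   0.0942] [ 0.4939 -0.114  -0.001 ] [ 0.5829 -0.0565  0.1065]
cap (0.5548532605171204, -0.08561757951974869, 0.018954463303089142, 974)
body 513 ((0.5552445650100708, -0.08562552183866501), (0.04141433537006378, 0.04193001240491867), 26.1632137298584)
jar_red_cap 0.62 [275.3, 233.3] [ 0.5091 -0.2101  0.021 ]
jar_red 0.92 [326.3, 181.8] [ 0.6065 -0.2382  0.021 ]
jar_blue_cap 0.88 [191.3, 184.1] [ 0.5528 -0.0844  0.104 ]
jar_blue 0.66 [209.7, 169.8] [ 0.5479 -0.0887  0.    ]
```

View pics/w1.png

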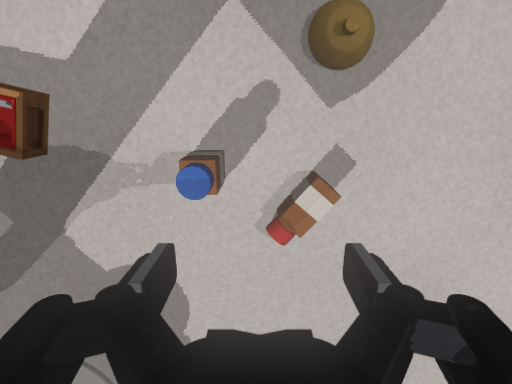

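The wrist view shows the blue cap at (195,182), the red jar lying at (305,207), and the dome at (340,35), clear of both. Grasping the blue jar.

```bash
python3 -m creep '[0,0,-0.009,-1,-35,25,1, 0,0,-0.009,-2,-69.5,50,1, 0,0,-0.009,-2,-69.5,90,1, 0,0,-0.009,-2,-69.5,140,1, 0,0,-0.009,-2,-69.5,185,1, 0,0,-0.009,-2,-69.5,208,1, 0,0,-0.009,-2,-69.5,208,1, 0,0,-0.009,-2,-69.5,208,-1]' 60
python3 -m creep '[0,0,0,0,0,0,-1, 0,0,0,0,0,0,-1, 0,0,0,0,0,0,-1, 0,0,0,0,0,0,-1]'
python3 - <<'E'
from look import *
delta([.49,.236,.16],down(np.radians(12.3)))
E
```

```text
time: 4.15
tool_pos: [0.5539, -0.0883, 0.0447]
orientation: [3.141, -0.001, 0.456]
wrist_force: [0.2, 0.2, -0.1]
finger_gap: 0.0698
grip_force: 0.0
time: 4.65
tool_pos: [0.5539, -0.0876, 0.0446]
orientation: [3.14, -0.001, 0.457]
wrist_force: [-1.6, 1.1, 8.0]
finger_gap: 0.0413
grip_force: 59.8
turn [ 0.002 -0.    -1.329] shift [  85.5 -318.5 -115.7] angdeg 76.1
```

```bash
python3 -m creep '[0,0,0,0,0,-50,-1, 0,0,-0.15,0,-10,-100,-1, 0,0,-0.33,8,-40,-150,-1, 0,0,-0.5,16,-70,-150,-1, 0,0,-0.68,24,-100,-150,-1, 0,0,-0.86,32,-130,-150,-1, 0,0,-1.04,40,-160,-150,-1, 0,0,-1.2,48,-185,-150,-1]'
python3 -m creep '[0,0,-0.13,0,0,0,-1, 0,0,-0.13,0,0,0,-1, 0,0,-0.13,0,0,0,-1]'
cat > crate.py <<'E'
from look import *
from scipy.optimize import least_squares
o=manip.get_obs();im,d=manip.read_camera("wrist")
print(o["time"],o["tool_pos"],o["orientation"],o["finger_gap"],o["joints"])
cv2.imwrite("pics/w2.png",im[:,:,::-1])
P=cloud("wrist",d,np.ones(d.shape,bool),o)
Q=P[(P[:,0]>.4)&(P[:,0]<.58)&(P[:,1]>.12)&(P[:,1]<.38)&(P[:,2]>.040)&(P[:,2]<.054)]
r=cv2.minAreaRect(Q[:,:2].astype(np.float32));print("rim",len(Q),r)
W=P[(P[:,1]>.22)&(P[:,2]>.106)&(P[:,2]<.118)&(P[:,0]<.53)];print("white",jar_up(W,.109) if len(W)>9 else 0)
for t in["liner_red","liner_blue","crate"]:
    for s in manip.silhouettes("wrist",t)[:1]:
        S=cloud("wrist",d,s["pixels"],o);S2=S[(S[:,2]>.044)&(S[:,2]<.053)]
        print(t,s["conf"],s["xy"],len(S2),cv2.minAreaRect(S2[:,:2].astype(np.float32)))
        F=S[S[:,2]<.012];print(" floor",len(F),np.median(F,0))
for t,z in[("liner_red_tab",.03),("liner_red_seat",.008),("liner_blue_tab",.03),("liner_blue_seat",.008)]:
    for s in manip.mark_of("wrist",t)[:1]: print(t,s["conf"],s["xy"],ray("wrist",s["xy"],z,o))
E
python3 crate.py
```

```text
time: 5.65
tool_pos: [0.5145, 0.1008, 0.1939]
orientation: [3.141, -0.0, 1.663]
wrist_force: [0.3, -0.2, -0.6]
finger_gap: 0.041
grip_force: 61.7
time: 6.02
tool_pos: [0.5149, 0.0995, 0.1935]
orientation: [3.141, -0.0, 1.783]
wrist_force: [-0.2, -0.1, -1.3]
finger_gap: 0.0411
grip_force: 61.7
6.025 [0.5149 0.0995 0.1935] [ 3.1414 -0.      1.7834] 0.041084786092297494 [ 0.0438  0.061   1.6124  0.0001  1.468  -0.1687]
rim 6488 ((0.4976707100868225, 0.1936246156692505), (0.08245226740837097, 0.1450364738702774), 12.194756507873535)
white 0
liner_red 0.88 [263.1, 111.8] 828 ((0.5025445818901062, 0.1700756847858429), (0.05952909216284752, 0.054898735135793686), 12.178092956542969)
 floor 1713 [0.5005 0.1704 0.008 ]
liner_blue 0.78 [261.2, 35.6] 1028 ((0.48838815093040466, 0.23644448816776276), (0.05910387635231018, 0.05542575940489769), 12.799077987670898)
 floor 1832 [0.4851 0.2394 0.0081]
crate 0.61 [265.4, 79.6] 3405 ((0.4964919090270996, 0.19882911443710327), (0.08227001130580902, 0.13179366290569305), 12.215694427490234)
 floor 374 [0.521  0.1984 0.0052]
liner_red_tab 0.67 [278.7, 108.9] [0.5184 0.1753 0.03  ]
liner_red_seat 0.63 [262.7, 110.9] [0.503  0.1698 0.008 ]
liner_blue_tab 0.81 [278.9, 42.2] [0.5043 0.2359 0.03  ]
liner_blue_seat 0.97 [259.1, 45.1] [0.4851 0.2335 0.008 ]
```

View pics/w2.png

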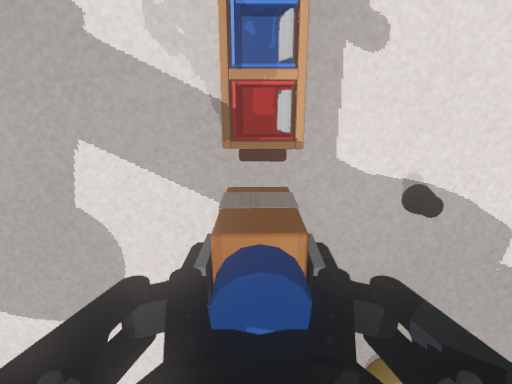

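```bash
python3 - <<'E'
from look import *
o=manip.get_obs();im,d=manip.read_camera("wrist")
P=cloud("wrist",d,np.ones(d.shape,bool),o)
q=np.array(o["tool_pos"]);R=rot(o["orientation"])
L=(P-q)@R*1000 # tool mm
m=np.array(manip.silhouettes("wrist","jar_blue")[0]["pixels"])
S=(cloud("wrist",d,m,o)-q)@R*1000
c=S[(S[:,2]<-52)&(abs(S[:,1])<25)&(S[:,0]>-25)];print(len(c),c.min(0),c.max(0),np.percentile(c[:,2],[5,50,95]))
for lo,hi in[(-40,-34),(-25,-10),(-10,5),(5,20),(20,35),(35,42)]:
    b=S[(S[:,2]>lo)&(S[:,2]<hi)&(abs(S[:,1])<24)]
    if len(b)>5: print(lo,hi,len(b),"x95",np.percentile(b[:,0],[50,95]),"y",b[:,1].min(),b[:,1].max())
u=np.array([.9774,.2113]);v=np.array([-.2113,.9774])
t=.5268*u+.1259*v;print(t)
delta([*t,.1935],down(.2129))
E
```

```text
5956 [ -3.5938 -18.1142 -61.7581] [ 22.2073  17.6783 -52.0005] [-60.5862 -59.5836 -54.2239]
-40 -34 621 x95 [18.8953 22.277 ] y -20.510173832601858 18.90290122040095
-25 -10 1000 x95 [23.4151 23.8071] y -21.59920975049512 19.587653328847477
-10 5 784 x95 [23.4559 23.8339] y -21.800845018176435 20.027504942733923
5 20 593 x95 [23.5561 23.887 ] y -22.22292475003958 20.10484733223501
20 35 409 x95 [23.4603 23.801 ] y -22.310727929286067 19.292649879847055
35 42 163 x95 [23.2844 23.5455] y -21.769499282521338 18.753244437013887
[0.4883 0.2344]
turn [-0.    -0.     0.003] shift [137.3   2.8  -0.2] angdeg 0.2
```

```bash
python3 -m creep '[0,0,0.002,45,1,0,-1, 0,0,0.002,95,3,0,-1, 0,0,0.002,137,3.8,0,-1, 0,0,0.002,137,3.8,0,-1, 0,0,0.002,137,3.8,40,-1, 0,0,0.002,137,3.8,80,-1, 0,0,0.002,137,3.8,94,-1, 0,0,0.002,137,3.8,94,-1]' 90
python3 - <<'E'
from look import *
u=np.array([.9774,.2113]);v=np.array([-.2113,.9774])
for i in range(2): o=manip.get_obs();t=np.array(o["tool_pos"][:2])
print(t@u,t@v,o["tool_pos"][2],o["orientation"])
im,d=manip.read_camera("side");cv2.imwrite("pics/s3.png",cv2.resize(im[200:340,130:330,::-1],None,fx=3.5,fy=3.5))
E
```

```text
time: 7.52
tool_pos: [0.4894, 0.234, 0.0994]
orientation: [-3.141, 0.0, 1.784]
wrist_force: [0.8, 0.1, -0.5]
finger_gap: 0.0408
grip_force: 94.0
0.5277570661333577 0.12529308554247218 0.09939151169866896 [-3.1408  0.      1.7843]
```

View pics/s3.png

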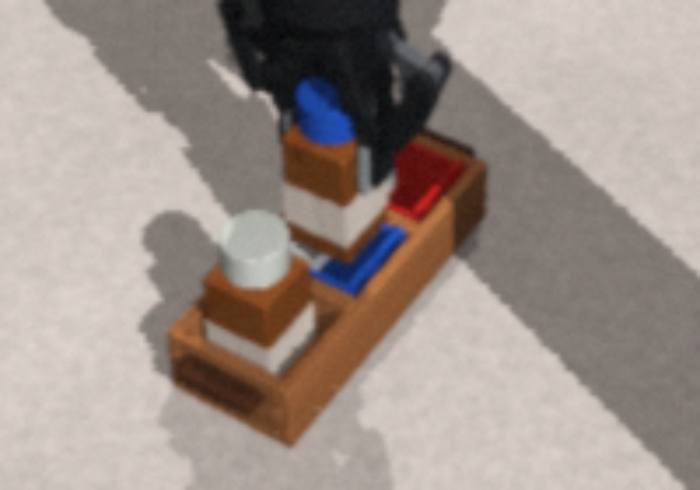

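The jar hangs squarely over the blue cell (crop 345,250). Descending in steps.

```bash
python3 -m creep '[0,0,0,0,0,6,-1, 0,0,0,0,0,12,-1, 0,0,0,0,0,18,-1, 0,0,0,0,0,24,-1, 0,0,0,0,0,28,-1, 0,0,0,0,0,28,-1]'
```

```text
time: 8.32
tool_pos: [0.4896, 0.2344, 0.071]
orientation: [3.141, -0.0, 1.785]
wrist_force: [7.2, 1.6, -5.7]
finger_gap: 0.0407
grip_force: 93.5
```

```bash
python3 -c "
from h import *
o=manip.get_obs();print(o['wrist_force'],o['wrist_torque'],o['tool_pos'])"
python3 -m creep '[0,0,0,0,0,3,-1, 0,0,0,0,0,6,-1, 0,0,0,0,0,6,-1, 0,0,0,0,0,6,-1]'
```

```text
[ 7.22550407  1.58313655 -5.67825872] [ 0.38923565 -1.45531584 -0.11407478] [0.48957092 0.23444273 0.07095463]
time: 8.82
tool_pos: [0.4896, 0.2344, 0.0651]
orientation: [3.141, -0.0, 1.785]
wrist_force: [6.4, 1.7, -1.9]
finger_gap: 0.0411
grip_force: 94.1
```

```bash
python3 -m creep '[0,0,0,0,1,0,-1, 0,0,0,0,1,0,-1, 0,0,0,0,1,0,-1]'; python3 -m creep '[0,0,0,0,0,3,-1, 0,0,0,0,0,6,-1, 0,0,0,0,0,6,-1, 0,0,0,0,0,6,-1]'
```

```text
time: 9.2
tool_pos: [0.4898, 0.2345, 0.065]
orientation: [-3.14, -0.0, 1.785]
wrist_force: [-0.9, -0.6, -2.0]
finger_gap: 0.0409
grip_force: 94.2
time: 9.7
tool_pos: [0.49, 0.2345, 0.0591]
orientation: [-3.141, -0.0, 1.785]
wrist_force: [-3.3, -0.8, -3.1]
finger_gap: 0.0408
grip_force: 93.9
```

```bash
python3 -m creep '[0,0,0,0,0,3,-1, 0,0,0,0,0,5,-1, 0,0,0,0,0,6,-1, 0,0,0,0,0,6,-1]'; python3 -m creep '[0,0,0,0,0,1,-1, 0,0,0,0,0,2,-1, 0,0,0,0,0,2,-1]'
```

```text
time: 10.2
tool_pos: [0.4902, 0.2346, 0.0532]
orientation: [-3.141, -0.0, 1.785]
wrist_force: [-2.2, -0.6, -1.6]
finger_gap: 0.0409
grip_force: 94.2
time: 10.58
tool_pos: [0.4903, 0.2346, 0.0526]
orientation: [3.141, -0.0, 1.785]
wrist_force: [-12.2, -4.0, 21.6]
finger_gap: 0.0407
grip_force: 97.0
```

```bash
python3 -m creep '[0,0,0,0,0,2,1, 0,0,0,0,0,2,1, 0,0,0,0,0,2,1, 0,0,0,0,0,2,1, 0,0,0,0,0,-30,1, 0,0,0,0,0,-80,1, 0,0,0,0,0,-130,1, 0,0,0,0,0,-170,1]'
python3 - <<'E'
from look import *
o=manip.get_obs();im,d=manip.read_camera("wrist");P=cloud("wrist",d,np.ones(d.shape,bool),o)
d2=manip.read_camera("top")[1];T=cloud("top",d2,np.ones(d2.shape,bool))
for n,A in(("wrist",P),("top",T)):
    W=A[(abs(A[:,0]-.489)<.035)&(abs(A[:,1]-.2365)<.035)&(A[:,2]>.09)]
    if len(W): print(n,"blue",len(W),np.percentile(W[:,2],[10,50,90]),cv2.minEnclosingCircle(W[:,:2].astype(np.float32)))
# red grasp: tool z along a=45 outward
c=np.array([-.9645,.264,0]);foot=np.array([.556,-.2252,.021])-.052*c
a=np.radians(45)
z=-np.sin(a)*c+np.array([0,0,-np.cos(a)])
y=np.array([-c[1],c[0],0]);
for sgn in(1,-1):
    R=np.c_[np.cross(sgn*y,z),sgn*y,z]
    g=foot+.060*c+np.array([0,0,.005])
    tcp=g+z*.014
    print(sgn,"tcp",tcp);delta(tcp,R);delta(tcp-.10*z,R)
E
```

```text
time: 11.58
tool_pos: [0.4903, 0.2346, 0.2236]
orientation: [3.14, -0.0, 1.785]
wrist_force: [0.0, 0.1, 0.2]
finger_gap: 0.0852
grip_force: 0.0
wrist blue 16591 [0.2971 0.3088 0.3189] ((0.48898154497146606, 0.24231207370758057), 0.03933491185307503)
top blue 4218 [0.5853 0.5994 0.6031] ((0.4888230562210083, 0.22331422567367554), 0.040760450065135956)
1 tcp [ 0.5578 -0.2257  0.0161]
turn [-0.795  0.477  1.929] shift [-464.4  -34.5  209.3] angdeg 122.6
turn [-0.795  0.477  1.929] shift [-431.6  -96.7  138.2] angdeg 122.6
-1 tcp [ 0.5578 -0.2257  0.0161]
turn [-0.421 -0.702 -1.033] shift [-464.4  -34.5  209.3] angdeg 75.5
turn [-0.421 -0.702 -1.033] shift [-431.6  -96.7  138.2] angdeg 75.5
```

```bash
python3 -m creep '[-0.066,0.04,0.16,-50,-5,-20,1, -0.132,0.079,0.32,-100,-10,-20,1, -0.198,0.119,0.48,-150,-20,-20,1, -0.264,0.158,0.64,-200,-30,-20,1, -0.33,0.198,0.8,-250,-45,-20,1, -0.396,0.238,0.96,-300,-60,-20,1, -0.462,0.277,1.12,-350,-75,-20,1, -0.528,0.317,1.281,-390,-85,-20,1]'
cat > red.py <<'E'
from look import *
c=np.array([-.9645,.264,0]);foot=np.array([.556,-.2252,.021])-.052*c
a=np.radians(45)
z=-np.sin(a)*c+np.array([0,0,-np.cos(a)])
y=np.array([-c[1],c[0],0])
R=np.c_[np.cross(y,z),y,z]
tcp=foot+.060*c+np.array([0,0,.005])+z*.019
E
python3 - <<'E'
from red import *
o=manip.get_obs();print(o["tool_pos"],o["joints"])
d2=manip.read_camera("top")[1];A=cloud("top",d2,np.ones(d2.shape,bool))
W=A[(abs(A[:,0]-.489)<.035)&(abs(A[:,1]-.2365)<.035)&(A[:,2]>.09)&(A[:,2]<.13)]
print("blue",len(W),np.percentile(W[:,2],[10,50,90]) if len(W) else 0,cv2.minEnclosingCircle(W[:,:2].astype(np.float32)))
print(tcp);delta(tcp-.1*z,R)
E
```

```text
time: 12.68
tool_pos: [0.4893, -0.1668, 0.2408]
orientation: [2.913, -0.532, 0.52]
wrist_force: [0.9, 0.4, -0.1]
finger_gap: 0.0857
grip_force: 0.0
[ 0.4893 -0.1668  0.2408] [-0.7385 -0.2917  1.9352  0.4593  1.1292  0.2537]
blue 318 [0.1077 0.1126 0.1145] ((0.48927468061447144, 0.23644956946372986), 0.020605770871043205)
[ 0.5612 -0.2266  0.0126]
turn [-0.259  0.165  0.634] shift [-92.9   5.8 131.9] angdeg 40.3
```

Blue is seated: its cap top is 112 mm above the bench, as it should be. Next, the pre-grasp for red.

```bash
python3 -m creep '[-0.058,0.037,0.141,-20,1,20,1, -0.116,0.074,0.283,-40,2,40,1, -0.173,0.11,0.424,-60,4,70,1, -0.23,0.147,0.566,-80,5,100,1, -0.259,0.165,0.634,-93,6,132,1, -0.259,0.165,0.634,-93,6,132,1, -0.259,0.165,0.634,-93,6,132,1]'
python3 - <<'E'
from red import *
o=manip.get_obs();print(o["joints"]);im,d=manip.read_camera("wrist")
cv2.imwrite("pics/w4.png",im[:,:,::-1])
S=cloud("wrist",d,np.array(manip.silhouettes("wrist","jar_red")[0]["pixels"]),o)
q=S[S[:,2]>.036];print(len(q),np.median(q[:,2]),cv2.minAreaRect(q[:,:2].astype(np.float32)))
delta(tcp,R)
E
```

```text
time: 13.6
tool_pos: [0.4946, -0.2036, 0.0857]
orientation: [3.133, -0.783, -0.243]
wrist_force: [0.0, -0.3, 0.9]
finger_gap: 0.0851
grip_force: 0.0
[-0.7395 -0.1946  2.2998  0.8451  0.4554  0.4136]Traceback (most recent call last):
  File "<stdin>", line 4, in <module>
IndexError: list index out of range
```

View pics/w4.png

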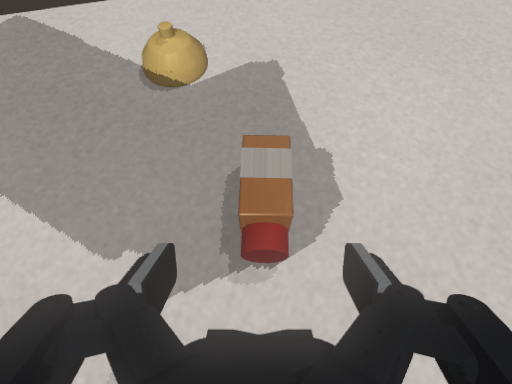

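The red jar (col 265, rows 135–262) lies centred and aligned between the open fingers.

```bash
python3 - <<'E'
from red import *
o=manip.get_obs();d=manip.read_camera("wrist")[1]
A=cloud("wrist",d,np.ones(d.shape,bool),o)
q=A[(A[:,2]>.036)&(A[:,2]<.047)&(abs(A[:,0]-.556)<.07)&(abs(A[:,1]+.225)<.05)];print(len(q),np.median(q[:,2]),cv2.minAreaRect(q[:,:2].astype(np.float32)))
delta(tcp,R)
E
```

```text
5142 0.04187388071251966 ((0.5556691288948059, -0.2249923050403595), (0.0424361377954483, 0.10521358251571655), 74.81002807617188)
turn [-0.008  0.     0.017] shift [ -2.6   4.9 101.6] angdeg 1.1
```

```bash
python3 -m creep '[-0.008,0,0.017,-2.6,4.9,0,1, -0.008,0,0.017,-2.6,4.9,40,1, -0.008,0,0.017,-2.6,4.9,75,1, -0.008,0,0.017,-2.6,4.9,95,1, -0.008,0,0.017,-2.6,4.9,101,1, -0.008,0,0.017,-2.6,4.9,101,1]' 80
python3 -m creep '[0,0,0,0,0,0,-1, 0,0,0,0,0,0,-1, 0,0,0,0,0,0,-1, 0,0,0,0,0,0,-1, 0,0,0,0,0,0,-1, 0,0,0,0,0,0,-1]'
python3 - <<'E'
from red import *
o=manip.get_obs();p=np.array(o["tool_pos"]);R0=rot(o["orientation"]);print(R0.T@np.array([0,0,100]),o["wrist_force"])
E
```

```text
time: 14.5
tool_pos: [0.5601, -0.226, 0.0114]
orientation: [-3.139, -0.783, -0.27]
wrist_force: [0.3, -0.6, -0.6]
finger_gap: 0.0856
grip_force: 0.0
time: 15.25
tool_pos: [0.5603, -0.2261, 0.012]
orientation: [-3.14, -0.784, -0.269]
wrist_force: [-6.9, 2.2, 9.0]
finger_gap: 0.0412
grip_force: 81.3
[ 70.6322  -0.0948 -70.789 ] [-6.8912  2.1839  8.9683]
```

```bash
python3 -m creep '[0,0,0,40,0,-40,-1, 0,0,0,80,0,-80,-1, 0,-0.17,0,92,0,-92,-1, 0,-0.35,0,82,0,-102,-1, 0,-0.52,0,72,0,-112,-1, 0,-0.7,0,62,0,-122,-1, 0,-0.87,0,52,0,-132,-1, 0,-1.05,0,42,0,-142,-1]'
python3 - <<'E'
from red import *
o=manip.get_obs();print(o["joints"],o["grip_force"])
z=c*np.sin(a)-np.array([0,0,np.cos(a)]);R=np.c_[np.cross(y,z),y,z]
delta([.48,-.205,.12],R)
E
```

```text
time: 16.25
tool_pos: [0.4918, -0.2075, 0.1426]
orientation: [-3.141, 0.193, -0.269]
wrist_force: [-1.0, -0.2, -1.9]
finger_gap: 0.0409
grip_force: 81.0
[-0.5153  0.2404  1.5243 -0.0465  1.5643  1.329 ] 80.99082827568054
turn [-0.001 -0.592 -0.001] shift [-7.5  0.7 24.5] angdeg 33.9
```

```bash
python3 -m creep '[0,-0.17,0,-2,0,8,-1, 0,-0.35,0,-4,0,16,-1, 0,-0.521,0,-6,0,22,-1, 0,-0.521,0,-6,0,22,-1, 0,-0.521,0,-6,0,22,-1, 0,-0.521,0,-6,0,22,-1]'
python3 - <<'E'
from red import *
o=manip.get_obs();print(o["joints"],o["grip_force"])
z=c*np.sin(a)-np.array([0,0,np.cos(a)]);R=np.c_[np.cross(y,z),y,z]
p=o["tool_pos"];delta([p[0],p[1],.051],R)
im,d=manip.read_camera("top")
s=manip.silhouettes("top","jar_red")
S=cloud("top",d,s[0]["pixels"]);print(s[0]["conf"],S.min(0),S.max(0),np.median(S,0))
m,d=manip.read_camera("side");cv2.imwrite("pics/s5.png",cv2.resize(m[100:260,230:430,::-1],None,fx=3,fy=3))
E
```

```text
time: 17.0
tool_pos: [0.4826, -0.2049, 0.1227]
orientation: [-3.14, 0.704, -0.268]
wrist_force: [0.0, 0.9, -1.3]
finger_gap: 0.0411
grip_force: 81.1
[-0.4691  0.5788  1.242  -0.1424  2.0112  1.3554] 81.08553528785706
turn [-0.002 -0.081 -0.   ] shift [46.4  0.1 54.7] angdeg 4.7
0.19 [ 0.7352 -0.2029 -0.0007] [ 0.8072 -0.1265  0.0557] [ 0.7672 -0.1608  0.0302]
```

View pics/s5.png

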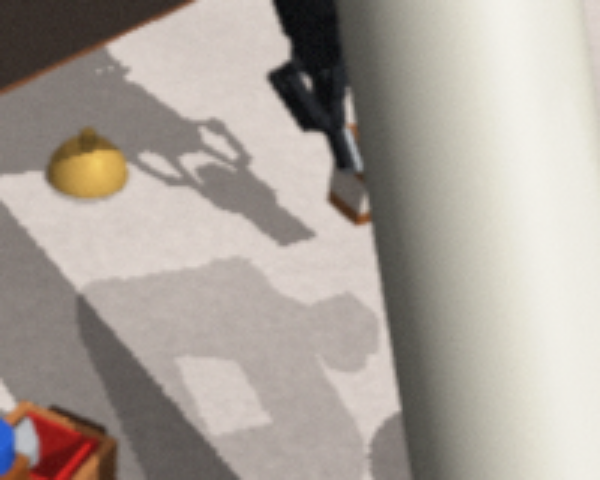

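The jar hangs nearly upright (crop 348,190), with the tool tilted toward the base. I'll finish the turn, set it down and release.

```bash
python3 -m creep '[0,-0.081,0,10,0,12,-1, 0,-0.081,0,22,0,26,-1, 0,-0.081,0,34,0,40,-1, 0,-0.081,0,42,0,50,-1, 0,-0.081,0,44,0,52,-1, 0,-0.081,0,44,0,52,-1, 0,-0.081,0,44,0,52,-1]'
```

```text
time: 18.02
tool_pos: [0.4824, -0.2046, 0.0534]
orientation: [-3.14, 0.789, -0.267]
wrist_force: [0.2, -0.3, -1.8]
finger_gap: 0.0409
grip_force: 81.1
```

```bash
python3 -m creep '[0,0,0,1.5,0,1.5,-1, 0,0,0,3,0,3,-1, 0,0,0,3,0,3,-1, 0,0,0,3,0,3,-1]'; python3 -m creep '[0,0,0,0.7,0,0.7,-1, 0,0,0,1.4,0,1.4,-1, 0,0,0,1.4,0,1.4,-1]'
```

```text
time: 18.52
tool_pos: [0.4822, -0.2045, 0.0486]
orientation: [-3.139, 0.79, -0.266]
wrist_force: [-0.3, 0.0, -1.4]
finger_gap: 0.0414
grip_force: 81.4
time: 18.9
tool_pos: [0.4822, -0.2045, 0.0483]
orientation: [-3.14, 0.79, -0.267]
wrist_force: [-0.7, 1.8, 17.8]
finger_gap: 0.041
grip_force: 82.8
```

```bash
python3 -m creep '[0,0,0,-0.5,0,-0.5,-1, 0,0,0,-0.5,0,-0.5,1, 0,0,0,-0.5,0,-0.5,1, 0,0,0,-0.5,0,-0.5,1, 0,0,0,-0.5,0,-0.5,1, 0,0,0,0,0,-50,1, 0,0,0,0,0,-105,1, 0,0,0,0,0,-160,1]'
python3 - <<'E'
from red import *
o=manip.get_obs();print(o["joints"])
im,d=manip.read_camera("top");A=cloud("top",d,np.ones(d.shape,bool))
W=A[(abs(A[:,0]-.49)<.06)&(abs(A[:,1]+.205)<.05)&(A[:,2]>.095)&(A[:,2]<.115)]
print(len(W),jar_up(W) if len(W)>4 else 0)
o=manip.get_obs();im,d=manip.read_camera("wrist");A=cloud("wrist",d,np.ones(d.shape,bool),o)
W=A[(abs(A[:,0]-.49)<.06)&(abs(A[:,1]+.205)<.05)&(A[:,2]<.115)];
print("wrist",len(W),jar_up(W) if len(W)>4 else 0)
# view pose, tool down yaw -.267
y=np.array([-.264,-.9645,0]);z=np.array([0,0,-1.]);R=np.c_[np.cross(y,z),y,z]
delta([.52,-.215,.25],R)
E
```

```text
time: 19.9
tool_pos: [0.5908, -0.2345, 0.1587]
orientation: [-3.139, 0.79, -0.267]
wrist_force: [2.8, -0.4, -0.0]
finger_gap: 0.0852
grip_force: 0.0
[-0.4383  0.8633  0.7371 -0.163   2.3172  1.3381]
0 0
wrist 8348 (0.4919378459453583, -0.20760151743888855, 0.019098391756415367, 529)
turn [-0.001  0.783 -0.001] shift [-116.7   -0.3   -9.9] angdeg 44.9
```

```bash
python3 -m creep '[0,0.16,0,-25,0,-2,1, 0,0.32,0,-50,0,-4,1, 0,0.48,0,-75,0,-6,1, 0,0.64,0,-100,0,-8,1, 0,0.783,0,-117,0,-10,1, 0,0.783,0,-117,0,-10,1, 0,0.783,0,-117,0,-10,1]'
python3 -m creep '[0,0,-0.18,5,0,0,1, 0,0,-0.36,10,0,0,1, 0,0,-0.54,15,0,0,1, 0,0,-0.72,20,0,0,1, 0,0,-0.9,20,0,0,1, 0,0,-1.08,20,0,0,1, 0,0,-1.26,20,0,0,1, 0,0,-1.44,20,0,0,1]'
python3 -m creep '[0,0,-0.131,0,0,0,1, 0,0,-0.131,0,0,0,1, 0,0,-0.131,0,0,0,1]'
python3 - <<'E'
from red import *
o=manip.get_obs();print(o["joints"]);im,d=manip.read_camera("wrist");A=cloud("wrist",d,np.ones(d.shape,bool),o)
cv2.imwrite("pics/w6.png",im[:,:,::-1])
W=A[(abs(A[:,0]-.49)<.06)&(abs(A[:,1]+.205)<.05)&(A[:,2]<.115)]
x,y_,r,n=jar_up(W);print(x,y_,r,n)
for lo,hi in((.055,.083),(.076,.083)):
    b=W[(W[:,2]>lo)&(W[:,2]<hi)];print(len(b),cv2.minAreaRect(b[:,:2].astype(np.float32)))
for yaw in(-.267,): delta([x,y_,.044],down(yaw))
E
```

```text
time: 20.88
tool_pos: [0.5172, -0.2146, 0.2468]
orientation: [-3.14, 0.009, -0.268]
wrist_force: [-0.2, -1.0, 0.2]
finger_gap: 0.0854
grip_force: 0.0
time: 21.88
tool_pos: [0.5372, -0.22, 0.2451]
orientation: [-3.13, -0.001, 1.178]
wrist_force: [0.1, -0.2, -0.3]
finger_gap: 0.0855
grip_force: 0.0
time: 22.25
tool_pos: [0.5369, -0.22, 0.2462]
orientation: [-3.132, -0.002, 1.3]
wrist_force: [0.1, 0.2, -0.4]
finger_gap: 0.0852
grip_force: 0.0
[-0.5214  0.1634  1.3928 -0.0003  1.5949 -0.2505]
0.490929514169693 -0.20681530237197876 0.018949037417769432 1005
513 ((0.49092045426368713, -0.20628324151039124), (0.04120778664946556, 0.042423494160175323), 74.76911926269531)
348 ((0.49086299538612366, -0.20622049272060394), (0.04075121507048607, 0.04214336350560188), 73.69757080078125)
turn [-0.009 -0.002 -0.003] shift [ -0.  -46.  202.8] angdeg 0.6
```

View pics/w6.png

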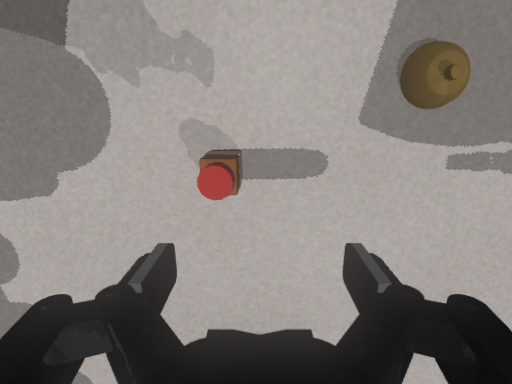

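The red jar now stands upright, square to the fingers (cap at 216,182). Grasping from above.

```bash
python3 -m creep '[-0.009,-0.002,-0.003,0,-25,10,1, -0.009,-0.002,-0.003,0,-46,50,1, -0.009,-0.002,-0.003,0,-46,90,1, -0.009,-0.002,-0.003,0,-46,140,1, -0.009,-0.002,-0.003,0,-46,185,1, -0.009,-0.002,-0.003,0,-46,203,1, -0.009,-0.002,-0.003,0,-46,203,1, -0.009,-0.002,-0.003,0,-46,203,1]'
python3 -m creep '[0,0,0,0,0,0,-1, 0,0,0,0,0,0,-1, 0,0,0,0,0,0,-1, 0,0,0,0,0,0,-1, 0,0,0,0,0,0,-1, 0,0,0,0,0,0,-1]' 90
python3 - <<'E'
from look import *
u=np.array([.9774,.2113]);v=np.array([-.2113,.9774])
delta([*(.5285*u-.075*v),.194],down(.2129))
E
```

```text
time: 23.3
tool_pos: [0.4919, -0.2075, 0.0462]
orientation: [3.138, 0.001, 1.306]
wrist_force: [1.3, -0.0, -0.2]
finger_gap: 0.0854
grip_force: 0.0
time: 24.05
tool_pos: [0.4914, -0.2073, 0.0454]
orientation: [3.139, 0.001, 1.306]
wrist_force: [-0.8, 0.2, 8.7]
finger_gap: 0.0408
grip_force: 91.8
turn [ 0.003  0.001 -0.478] shift [ 247.7  -24.3 -148.9] angdeg 27.4
```

```bash
python3 -m creep '[0,0,0,0,0,-50,-1, 0,0,0,20,0,-100,-1, 0,0,-0.08,70,-5,-149,-1, 0,0,-0.16,120,-10,-149,-1, 0,0,-0.24,170,-15,-149,-1, 0,0,-0.32,220,-20,-149,-1, 0,0,-0.4,248,-24,-149,-1, 0,0,-0.478,248,-24,-149,-1]'
python3 -m creep '[0,0,0,0,0,0,-1, 0,0,0,0,0,0,-1]'
python3 - <<'E'
from look import *
o=manip.get_obs();im,d=manip.read_camera("wrist");q=np.array(o["tool_pos"]);R=rot(o["orientation"])
S=(cloud("wrist",d,np.ones(d.shape,bool),o)-q)@R*1000
S=S[(abs(S[:,1])<24)&(S[:,0]<40)&(S[:,0]>-25)]
c=S[(S[:,2]<-50)&(S[:,0]>5)];print("cap",len(c),np.percentile(c[:,2],[5,50]),c[:,0].max())
for lo,hi in[(-25,-10),(-10,5),(5,20),(20,35)]:
    b=S[(S[:,2]>lo)&(S[:,2]<hi)];print(lo,hi,len(b),np.percentile(b[:,0],[50,95]),b[:,1].min(),b[:,1].max())
u=np.array([.9774,.2113]);v=np.array([-.2113,.9774])
A=cloud("wrist",d,np.ones(d.shape,bool),o)
Q=A[(A[:,0]>.4)&(A[:,0]<.58)&(A[:,1]>.12)&(A[:,1]<.38)&(A[:,2]>.040)&(A[:,2]<.0535)];print("rim",cv2.minAreaRect(Q[:,:2].astype(np.float32)))
delta([*(.5288*u+.0577*v),q[2]],down(.2129))
E
```

```text
time: 25.05
tool_pos: [0.5324, 0.0407, 0.1933]
orientation: [3.14, 0.001, 1.789]
wrist_force: [-0.4, 0.0, -1.8]
finger_gap: 0.041
grip_force: 91.6
time: 25.3
tool_pos: [0.5324, 0.0384, 0.1934]
orientation: [3.14, 0.001, 1.782]
wrist_force: [-1.0, 0.9, -1.8]
finger_gap: 0.0411
grip_force: 91.6
cap 16829 [-96.7936 -81.3632] 21.420616843961
-25 -10 1081 [21.4032 21.8368] -23.768363542873125 23.991508330025898
-10 5 826 [21.4906 21.9027] -21.66944285254901 23.98286517848163
5 20 623 [21.6238 21.9608] -21.58615874696413 20.818572427737237
20 35 432 [21.591  21.9424] -21.703726292979482 20.708518867921367
rim ((0.5042858719825745, 0.16189977526664734), (0.08243783563375473, 0.08069483935832977), 12.118408203125)
turn [ 0.001  0.001 -0.002] shift [132.7  -0.   -0.1] angdeg 0.2
```

```bash
python3 -m creep '[0,0,-0.002,45,0,0,-1, 0,0,-0.002,95,0,0,-1, 0,0,-0.002,134.5,0,0,-1, 0,0,-0.002,134.5,0,0,-1, 0,0,-0.002,134.5,0,40,-1, 0,0,-0.002,134.5,0,80,-1, 0,0,-0.002,134.5,0,91,-1, 0,0,-0.002,134.5,0,91,-1]'
python3 -m creep '[0,0,0,0,0,4,-1, 0,0,0,0,0,9,-1, 0,0,0,0,0,14,-1, 0,0,0,0,0,19,-1, 0,0,0,0,0,24,-1, 0,0,0,0,0,24,-1]'
```

```text
time: 26.35
tool_pos: [0.5044, 0.1696, 0.1026]
orientation: [3.141, 0.001, 1.785]
wrist_force: [0.3, 0.3, -2.0]
finger_gap: 0.0408
grip_force: 91.6
time: 27.1
tool_pos: [0.5038, 0.17, 0.0776]
orientation: [3.141, 0.001, 1.786]
wrist_force: [-3.2, -0.6, -2.0]
finger_gap: 0.0412
grip_force: 91.4
```

```bash
python3 -m creep '[0,0,0,0,0,4,-1, 0,0,0,0,0,8,-1, 0,0,0,0,0,12,-1, 0,0,0,0,0,12,-1]';python3 -m creep '[0,0,0,0,0,4,-1, 0,0,0,0,0,8,-1, 0,0,0,0,0,11,-1, 0,0,0,0,0,11,-1, 0,0,0,0,0,11,-1]'
```

```text
time: 27.6
tool_pos: [0.5038, 0.17, 0.0656]
orientation: [3.141, 0.001, 1.786]
wrist_force: [-3.8, -0.9, -3.7]
finger_gap: 0.0411
grip_force: 91.3
time: 28.22
tool_pos: [0.5041, 0.1701, 0.055]
orientation: [3.141, 0.001, 1.786]
wrist_force: [-4.2, -0.3, -3.9]
finger_gap: 0.0407
grip_force: 91.5
```

```bash
python3 -m creep '[0,0,0,0,0,1,-1, 0,0,0,0,0,2,-1, 0,0,0,0,0,3,-1, 0,0,0,0,0,3,-1]'
```

```text
time: 28.72
tool_pos: [0.5045, 0.1701, 0.0533]
orientation: [3.139, 0.001, 1.786]
wrist_force: [-10.6, -1.8, 18.7]
finger_gap: 0.0408
grip_force: 94.1
```

Bottomed out at the expected height. Releasing and checking.

```bash
python3 -m creep '[0,0,0,0,0,0,1, 0,0,0,0,0,0,1, 0,0,0,0,0,0,1, 0,0,0,0,0,0,1, 0,0,0,0,0,-40,1, 0,0,0,0,0,-90,1, 0,0,0,0,0,-140,1, 0,0,0,0,0,-190,1]'
python3 -m creep '[0,0,0,-60,0,0,1, 0,0,0,-120,0,0,1, 0,0,0,-170,0,0,1, 0,0,0,-170,0,0,1]'
python3 - <<'E'
from look import *
u=np.array([.9774,.2113]);v=np.array([-.2113,.9774])
for n in("top","wrist"):
    o=manip.get_obs();im,d=manip.read_camera(n);A=cloud(n,d,np.ones(d.shape,bool),o)
    if n=="wrist":cv2.imwrite("pics/w8.png",im[:,:,::-1])
    for t,(x,y) in dict(red=(.504,.170),blue=(.4895,.2365),white=(.475,.303)).items():
        W=A[(abs(A[:,0]-x)<.03)&(abs(A[:,1]-y)<.03)&(A[:,2]>.09)&(A[:,2]<.13)]
        if len(W)<9: print(n,t,len(W));continue
        c,r=cv2.minEnclosingCircle(W[:,:2].astype(np.float32))
        print(n,t,"u,v",np.array(c)@u,np.array(c)@v,r,"z",np.percentile(W[:,2],[50,90]))
    if n=="top":
        for t in("dome","loupe"):
            s=manip.silhouettes(n,t)
            if s: print(t,np.median(cloud(n,d,s[0]["pixels"]),0))
E
```

```text
time: 29.72
tool_pos: [0.5038, 0.1702, 0.2439]
orientation: [3.14, 0.001, 1.786]
wrist_force: [0.2, 0.9, -1.4]
finger_gap: 0.0854
grip_force: 0.0
time: 30.22
tool_pos: [0.5406, 0.0012, 0.242]
orientation: [3.141, 0.001, 1.782]
wrist_force: [-0.5, 0.7, 0.6]
finger_gap: 0.0856
grip_force: 0.0
top red u,v 0.5292364447444677 0.06042434900403025 0.01884276419878006 z [0.1128 0.1147]
top blue u,v 0.5292696946933866 0.12888426734507086 0.018988341093063354 z [0.1127 0.1145]
top white u,v 0.5317832135170698 0.19654909481406216 0.01935769058763981 z [0.1093 0.111 ]
dome [ 0.7684 -0.1606  0.0292]
wrist red u,v 0.5269630615115166 0.05373846858739855 0.0179477296769619 z [0.1112 0.1128]
wrist blue 0
wrist white 0
```

View pics/w8.png

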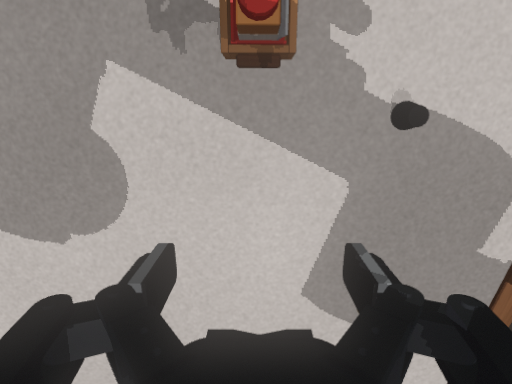

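The red jar sits upright in its liner (258,15). Both caps are about 3.5 mm above the white one, so both jars are fully seated.

```bash
python3 -c "
from cell import manip
print(manip.finish_job())"
```

```text
the job is handed in; nothing more can be done
None
```

I put the red and blue jars upright in their own liners, pushed down to the liner floor, and released them; the white jar still stands, I never touched the dust cover or the loupe, and the job is handed in (no verdict came back).

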